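# Fold the bit rack down and shut the drill case

### The job

The red drill case on the bench is open, with its rack of bits standing up. With the fingertips, push the rack down flat into the case and then swing the cover shut over it until it is fully closed, without slamming it. Lift or carry nothing, leave the case where it lies, do not disturb the other things on the bench, and take the hand away.

Things in the scene. Friction and masses are not known exactly. Their poses are not given: they have to be found in the camera images.
- drill_case: red sheet-steel drill-bit case, lying open on the bench: a low box 180 mm (its x) by 200 mm (its y) by 52 mm high, loose, about 2 kg with rack and cover. Origin at the centre of its underside; its z points up, its +x points to the back edge that carries the cover's hinge, its -x to the front edge with the catch
- rack (a joint): angle of the bit rack about its pivot, rad: 0 = folded flat into the case, about 1.57 = standing upright (stop at 1.6). Starts between 1.2 and 1.55. The pivot is stiff: the rack stays where it is left and takes up to about 5 N at the drilled bar to move
- rack_pivot (a point): middle of the rack's pivot line, which runs along the case's y, 36 mm above the bench and 70 mm in front of the case's centre (inside the front wall). Axes turn with the rack: its x points from the pivot along the bits to the free end, its z points out of the side on which the bits lie (to the front of the case when the rack stands, up when it is folded)
- rack_bar (a point): middle of the bit-side face of the rack's drilled bar: an aluminium bar right across the rack, 176 mm long, 12 mm wide, its middle 96 mm from the pivot, which holds eleven steel drill bits. Same axes as rack_pivot; this face looks to the front of the case when the rack stands. Folded, it looks up and lies 45 mm above the bench, 7 mm below the case's rim
- rack_end (a point): middle of the rack's free end. The whole rack is 176 mm wide, reaches 150 mm from the pivot and is 20 mm thick, from 9 mm on the bit side of the pivot line to 11.5 mm on its back. It folds towards the back of the case, its free end coming down in front of the cover's hinge. Same axes as rack_pivot
- cover (a joint): angle of the cover about its hinge, rad: 0 = shut flat on the case, 1.57 = standing upright, more = leaning back (stop at 2.1). Starts between 1.75 and 2.0. The hinge is stiff: the cover stays where it is left and must be pushed all the way, with up to about 4 N near its free edge. A rack that is left standing blocks it about 0.65 to 0.85 rad from shut
- cover_hinge (a point): middle of the cover's hinge line, which runs along the case's y at the top of its back edge, 53 mm above the bench and 90 mm behind the case's centre. Axes turn with the cover: its -x points from the hinge to the free edge, its z out of the cover's outer face
- cover_edge (a point): middle of the cover's free edge, on its outer face (the face that looks up when the cover is shut and away from the case while it stands open). The cover is a flat red steel panel, 207 mm wide, 184 mm from hinge to free edge, 3 mm thick with a 10 mm skirt on the inside. Same axes as cover_hinge
- oil_bottle: blue plastic oil bottle with a red cap, 50 mm diameter, 126 mm tall, standing loose close beside the drill case (on its -y side); origin at the centre of its underside
- paste_tin: round aluminium tin with a green lid, 75 mm diameter, 34 mm tall, loose close beside the drill case (on its +y side); origin at the centre of its underside
- chuck_key: steel T-shaped drill chuck key lying loose in front of the drill case, about 85 x 80 x 22 mm; origin under the crossing of stem and T bar
- punch: steel centre punch with a yellow band, 110 mm long, 11 mm thick, lying loose behind the drill case, under the leaning cover; origin under its middle
- drill_vice: dark teal machine vice, about 225 x 92 x 66 mm, loose and heavy (3 kg), to the right of the work; origin at the centre of its underside
- hammer: hammer lying loose to the left of the work; origin under the middle of its length
- try_square: try square with a wooden stock (105 x 18 x 16 mm) and a 150 mm steel blade, lying loose to the left of the work; origin under the stock's middle

How it is judged (in metres and radians):
On the way, in this order (a step that is already met when the one before it is completed fails the run):
1. the rack is folded flat into the case while the cover still stands open (value of joint rack below 0.06 rad and value of joint cover above 1 rad), for 0.2 s.
2. the cover is shut over the folded rack (value of joint cover below 0.03 rad and value of joint rack below 0.06 rad), for 0.2 s.
At the end, for the whole second after the job is handed in: The rack is folded flat (within 0.06 rad), the cover is shut (within 0.03 rad, about 5 mm at its free edge), the case lies flat within 30 mm of where it was, and every other thing lies within 20 mm of where it was (all of step 2 and angle between drill_case's own z axis and vertical below 0.03 rad and distance of drill_case from where it was at the start of the episode below 0.03 m and linear speed of drill_case below 0.01 m/s and distance of each of oil_bottle, paste_tin, chuck_key, punch, drill_vice, hammer, try_square from where it was at the start of the episode below 0.02 m); the robot touches nothing.
It fails at once if the cover is brought down past 1.0 rad while the rack is not yet folded (value of joint cover below 1 rad and value of joint rack above 0.12 rad).
It fails at once if the cover is slammed: it comes down faster than 3 rad/s in its last 0.3 rad (value of joint cover below 0.3 rad and velocity of joint cover below -3 rad/s).
It fails at once if the case is lifted, tipped (more than 0.1 rad) or shoved more than 30 mm (distance of drill_case from where it was at the start of the episode above 0.03 m or height (world z) of drill_case above 0.012 m or angle between drill_case's own z axis and vertical above 0.1 rad).
It fails at once if another thing on the bench is moved more than 20 mm (distance of any of oil_bottle, paste_tin, chuck_key, punch, drill_vice, hammer, try_square from where it was at the start of the episode above 0.02 m).
It fails at once if the oil bottle is tipped (angle between oil_bottle's own z axis and vertical above 0.3 rad).
It also fails if it takes over 72 s, if anything falls off the work surface, if the arm or the gripper's body presses on something with over 40 N, if the wrist force passes 120 N, or if a joint passes its speed limit or range.

### The arm

A 7-joint arm with a two-finger parallel gripper is mounted at the origin on the work surface. World frame = base frame: x ahead of the robot, y to its left, z up, the work surface at z = 0. Lengths are in m, angles in degrees, forces in N, time in s.
With the tool pointing down it reaches from about 0.4 to 0.925 m from the base axis. Payload 4.1 kg.
Tool frame: the origin (TCP) lies midway between the tips of the shut fingers; the grasp point (between the pads) lies manip.hold_point_z behind it (manip.hold_point_z is the distance from the TCP to the grasp point, in m); z points along the fingers, y is the line along which they close (so a half turn about z gives the same grasp; the last joint's range is limited). The gripper opens to 85 mm and grips with 20 to 120 N. Pads are 22 mm wide; open, the fingers measure 114 mm over their backs; the gripper's body (76 mm by 85 mm) begins 54 mm behind the grasp point. The pads swing forward as they close: fully open they stand 13 mm farther back than shut.
Start: joints at [-79.985, 22.827, 2.584, 88.041, -1.071, 69.15, -2.905], TCP at [0.176, 0.626, 0.231] pointing down, gripper open.
Joint ranges: [-161.44, 161.44], [-28.35, 127.94], [-78.24, 83.42], [0, 140.83], [-78.03, 258.03], [13.02, 114.36], [-168.23, 168.23]. Speed limits (degrees/s): [147.25, 147.25, 180, 180, 180, 180, 180].

### API

Orientations are given as a 3x3 rotation matrix whose columns are the frame's x, y, z axes.
In Python, from workcell import monitor, capture, finish_job, masks_of, place_of, manip gives the robot as it stands. The module is installed in compiled form; this text tells all that it offers.
- The arm moves only by the tool step_arm, never from a script. Its argument "plan" is a list of rows, each a list of 7 numbers: the shift along the tool's x, y, z in units of 1 m (1.0 is 1 m), then the turn, a rotation vector about the tool's x, y, z in units of pi/2 rad (1.0 is pi/2 rad), then the opening in per cent of the stroke, from 0 (shut) to 100 (fully open). In form: [[tx, ty, tz, wx, wy, wz, hand], ...]. A call has 1 to 20 rows; each row is the pose to reach, as a shift and turn from the pose commanded when the call began, along the tool's axes at that moment; what a row does not reach only later rows make up. A row lasts 1/10 s, in which the tool goes at most 50 mm and 8.59 degrees, less where a joint would pass 70% of its speed; a pose out of reach is approached as far as the arm can. A call with a number of a shift or a turn outside -1 to 1 is refused whole. A call with a gripper value outside its range is refused whole. The fingers move at their own pace and stop on an object; the grip force is fixed at half the most. Time passes only in rows, so rows that repeat a pose let the fingers close. It gives the time, the measured TCP pose, the force, the opening and the grip force at its end, in the units of the state.
- monitor.get_obs(): the state, without advancing time (a new reading comes with each control period).
- capture(name): name is "scene" or "top" or "wrist"; returns a dict with "color" (420x560x3 uint8, red, green, blue), "camera_matrix" (3x3 intrinsics, pixels), "pose" (4x4, takes a point from camera to world coordinates); the wrist camera has in their place "hand_eye" (4x4, takes a point from camera to tool coordinates, whose origin is the TCP and whose axes are the flange's). Camera axes: x right, y up, looking along -z (the intrinsics and any distortion apply to the point x, -y, -z); pixel columns grow to the right and rows downward; lengths in m; the calibration is good to about 2 mm. A picture is of the moment at which its call begins: read the wrist's pose just before it. There is no depth.
- finish_job(): hands the job in; it is judged then, once.
Trained networks look in the newest picture that a camera, given by its name, has taken for a name from the list of things; names that differ only in an ending like _2 or _b are one class to them, and where a whole thing is asked for, a point or a joint stands for the part that bears it (a point fixed in the world has none). Each returns a list of dicts, best first, with "confidence" (0 to 1); they miss things now and then, are a little off and sometimes report something else, mostly with a low value. They report only what shows in the picture. A call takes as long as a camera call.
- masks_of(camera, target): "mask" (420x560 bool, what is visible of it) and "extent" ([centre column, centre row, width, height] in pixels, round what is visible of it).
- place_of(camera, target): "pixel" ([column, row] in pixels: a listed point, or the origin of a listed thing).
The state is a dict: "clock": time; "joint_pos": joint angles; "dq": joint speeds; "tau": joint torques, N m; "position": TCP position; "tool_rot": TCP orientation; "force": force on the tool from outside, world axes, zero at the start; "ft_torque": the same for the moment, N m; "grip_width": opening from 0.0 (shut) to 1.0 (fully open); "grip_force": force on a finger pad.
Only numpy, scipy, OpenCV 4.12 (cv2) and the standard library are available. Lean on these libraries where they do the work, as an engineer would, in place of code of your own. Each camera call takes 0.05 s, during which the arm holds its last target. There are 200 camera calls.

## Working session

There is one attempt and no reset: what is moved stays moved. The work goes in short steps, Python scripts to look and compute and a tool call to move; the robot and the scene stay as the last step left them, time stands still between calls to the robot, and variables do not carry over. Pictures are saved under pics/ and viewed, at most 10 in all, crops included, and the job is handed in when it is done.

Besides the shell and the picture viewer there is one more tool, called as name(argument=value, ...) on one line, values as JSON. step_arm: Moves the arm, as the interface text tells. Its arguments: {"type":"object","properties":{"plan":{"type":"array","items":{"type":"array","items":{"type":"number"}}}},"required":["plan"]}

```bash
mkdir -p pics
cat > h.py <<'E'
import numpy as np, cv2
from workcell import monitor, capture, finish_job, masks_of, place_of, manip
def save(c,n):
    r=capture(c); cv2.imwrite('pics/'+n,r['color'][:,:,::-1]); return r
def ray(r,px):
    K=r['camera_matrix'];P=r['pose'];d=P[:3,:3]@np.array([(px[0]-K[0,2])/K[0,0],-(px[1]-K[1,2])/K[1,1],-1]);return P[:3,3],d
def atz(r,px,z):
    o,d=ray(r,px);return o+d*(z-o[2])/d[2]
def tri(*a):
    A=0;b=0
    for r,px in a:
        o,d=ray(r,px);d=d/np.linalg.norm(d);M=np.eye(3)-np.outer(d,d);A=A+M;b=b+M@o
    return np.linalg.solve(A,b)
E
python3 - <<'E'
from h import *
np.set_printoptions(precision=3,suppress=True)
s=save('scene','s0.png');t=save('top','t0.png')
o=monitor.get_obs();print(o['clock'],o['position'],o['tool_rot'],manip.hold_point_z)
for n in ['drill_case','rack_pivot','rack_bar','rack_end','cover_hinge','cover_edge','oil_bottle','paste_tin','chuck_key','punch','drill_vice']:
    a=place_of('scene',n);b=place_of('top',n)
    print(n,[(x['pixel'],round(x['confidence'],2)) for x in a[:1]+b[:1]],end=' ')
    if a and b:print(tri((s,a[0]['pixel']),(t,b[0]['pixel'])),end='')
    print()
print(t['pose'],s['pose'])
E
```

```text
0.1 [0.176 0.625 0.23 ] [[-0.963  0.27  -0.   ]
 [ 0.27   0.963 -0.002]
 [-0.    -0.002 -1.   ]] 0.0187
drill_case [([293.3, 228.1], 0.61), ([271.8, 209.2], 0.9)] [ 0.567  0.014 -0.001]
rack_pivot [([269.2, 217.0], 0.92), ([279.2, 258.4], 0.71)] [ 0.447 -0.077 -0.088]
rack_bar [([270.2, 190.2], 0.76), ([289.0, 193.1], 0.78)] [ 0.603 -0.042  0.134]
rack_end [([273.9, 174.9], 0.84), ([288.9, 201.5], 0.74)] [ 0.573 -0.046  0.167]
cover_hinge [([328.6, 219.5], 0.66), ([251.1, 219.8], 0.59)] [0.518 0.093 0.044]
cover_edge [([357.9, 171.4], 0.8), ([230.2, 221.4], 0.72)] [0.491 0.153 0.225]
oil_bottle [([287.9, 262.8], 0.8), ([251.9, 177.0], 0.67)] [ 0.685  0.089 -0.   ]
paste_tin [([322.3, 195.6], 0.81), ([280.5, 256.4], 0.74)] [ 0.393 -0.016 -0.004]
chuck_key [([240.5, 226.2], 0.51), ([304.6, 186.2], 0.52)] [ 0.655 -0.108 -0.001]
punch [([341.3, 231.2], 0.45)] 
drill_vice [([180.9, 162.3], 0.67), ([411.7, 210.1], 0.76)] [ 0.561 -0.488  0.007]
[[ 0.007  0.992 -0.123  0.341]
 [-1.     0.007 -0.001 -0.005]
 [ 0.     0.123  0.992  1.753]
 [ 0.     0.     0.     1.   ]] [[-0.638 -0.502  0.584  1.459]
 [ 0.77  -0.403  0.494  0.748]
 [-0.013  0.765  0.644  1.058]
 [ 0.     0.     0.     1.   ]]
```

Run:
```python
import cv2,numpy as np
s=cv2.imread('pics/s0.png')[120:300,190:430];t=cv2.imread('pics/t0.png')[140:300,180:350]
a=cv2.resize(s,None,fx=3.3,fy=3.3,interpolation=2);b=cv2.resize(t,None,fx=3.6,fy=3.6,interpolation=2)
cv2.imwrite('pics/s1.png',a);cv2.imwrite('pics/t1.png',b)
```

```text
(no output)
```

View pics/s1.png

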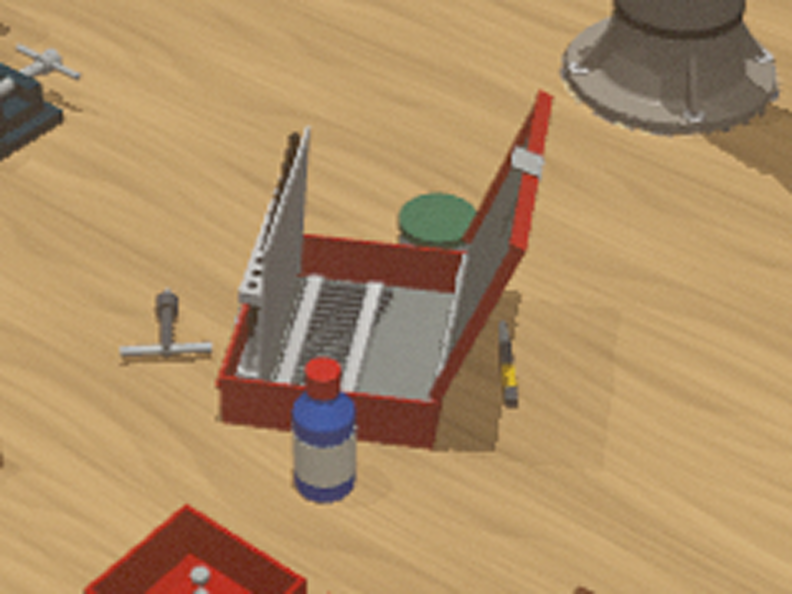

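View pics/t1.png

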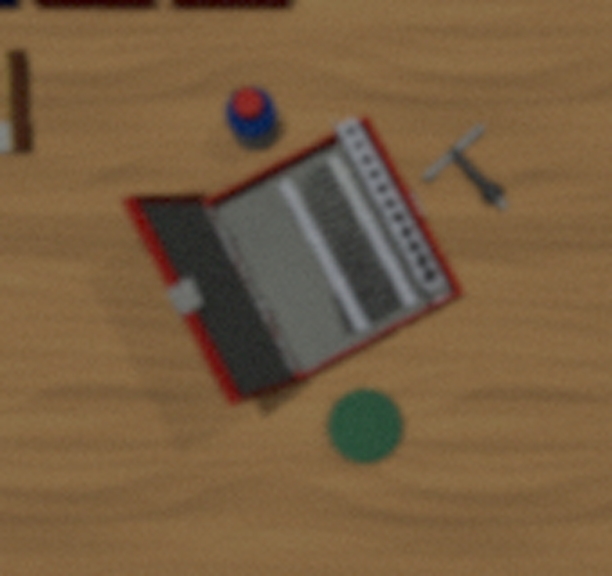

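The scene crop shows the rack standing at the left (front, about (280,210)) and the cover leaning back at the right, with the bottle and tin beside it. The top crop shows case rim corners near (367,120), (460,292), (300,378) and (207,200). Next I fit the case pose.

```bash
cat > fit.py <<'E'
from h import *
from scipy.optimize import least_squares
np.set_printoptions(precision=4,suppress=True)
def proj(r,X):
    P=r['pose'];K=r['camera_matrix'];c=(np.asarray(X)-P[:3,3])@P[:3,:3];return np.stack([K[0,0]*c[:,0]/-c[:,2]+K[0,2],-K[1,1]*c[:,1]/-c[:,2]+K[1,2]],1)
s=capture('scene');t=capture('top')
tp=lambda L:np.array(L)/3.6+[180,140]
sp=lambda L:np.array(L)/3.3+[190,120]
# case corners top rim: FR(-x,-y) ; FL(-x,+y)
ct=tp([(367,120),(460,292)]); cs=sp([(219,380),(438,404)])   # scene: front/-y rim, back/-y rim
cb=sp([(222,420),(434,447)])  # scene bottom
et=tp([(128,199),(235,402)]); es=sp([(518,252),(545,93)])
rt=tp([(340,128),(443,297)])
def W(p,X):
    c,s_=np.cos(p[2]),np.sin(p[2]);X=np.asarray(X,float);return np.c_[p[0]+c*X[:,0]-s_*X[:,1],p[1]+s_*X[:,0]+c*X[:,1],X[:,2]]
def edge(q,dy): # cover outer edge
    return [(.09-.184*np.cos(q),y,.053+.184*np.sin(q)) for y in dy]
def f(p):
    e=[proj(t,W(p,[(-.09,-.1,.052),(-.09,.1,.052)]))-ct,
       proj(s,W(p,[(-.09,-.1,.052),(.09,-.1,.052)]))-cs,
       proj(s,W(p,[(-.09,-.1,0),(.09,-.1,0)]))-cb,
       proj(t,W(p,edge(p[3],(-.1035,.1035))))-et, proj(s,W(p,edge(p[3],(-.1035,.1035))))-es]
    return np.concatenate(e).ravel()
r=least_squares(f,[.567,.014,2.05,1.85],loss='soft_l1')
p=r.x;print(p,np.degrees(p[2]));print(f(p).reshape(-1,2))
print('edge',W(p,edge(p[3],[0])),'corners',W(p,[(-.09,-.1,0),(-.09,.1,0),(.09,.1,0),(.09,-.1,0)]))
for q in np.arange(1.2,1.6,.05):
    c,s_=np.cos(q),np.sin(q)
    X=lambda a,b,y:(-.07+c*a-s_*b,y,.036+s_*a+c*b)
    print(round(q,2),(proj(s,W(p,[X(.15,-.0115,.088),X(.15,0,-.088)]))-[190,120])@np.eye(2)*3.3,(proj(t,W(p,[X(.15,-.0115,-.088)]))-[180,140])*3.6)
E
python3 fit.py
```

```text
[0.5624 0.0164 2.0725 1.8897] 118.74678737585496
[[-1.7891 -1.1672]
 [-0.7041  0.0271]
 [-0.0853 -1.3499]
 [-0.979  -0.5572]
 [-0.0523  0.1623]
 [-0.2909  0.1165]
 [-1.147  -0.524 ]
 [-0.5207  0.3954]
 [-0.038  -2.4889]
 [-0.144  -1.1637]]
edge [[0.4913 0.1459 0.2277]] corners [[ 0.6933 -0.0144  0.    ]
 [ 0.518  -0.1106  0.    ]
 [ 0.4314  0.0472  0.    ]
 [ 0.6067  0.1434  0.    ]]
1.2 [[359.6349 136.9285]
 [307.0293 260.5812]] [[286.4189 143.6583]]
1.25 [[351.724  133.1803]
 [298.0956 257.0672]] [[292.8785 139.5464]]
1.3 [[343.6379 129.7437]
 [289.0176 253.8875]] [[299.5098 135.4195]]
1.35 [[335.4004 126.6292]
 [279.8227 251.052 ]] [[306.2925 131.2907]]
1.4 [[327.036  123.8466]
 [270.539  248.5693]] [[313.2055 127.1731]]
1.45 [[318.5698 121.4043]
 [261.1946 246.447 ]] [[320.2272 123.0799]]
1.5 [[310.0269 119.3096]
 [251.8178 244.691 ]] [[327.3355 119.0241]]
1.55 [[301.4331 117.5684]
 [242.4371 243.3061]] [[334.5077 115.0189]]
1.6 [[292.814  116.1856]
 [233.0809 242.2958]] [[341.7209 111.077 ]]
```

step_arm(plan=[[0,0,-0.05,0,0,0,0],[0,0,-0.1,0,0,0,0],[0,0,-0.12,0,0,0,0],[-0.03,-0.028,-0.12,0,0,0.08,0],[-0.066,-0.06,-0.12,0,0,0.16,0],[-0.1,-0.092,-0.12,0,0,0.24,0],[-0.132,-0.122,-0.12,0,0,0.32,0],[-0.165,-0.152,-0.12,0,0,0.4,0],[-0.198,-0.182,-0.12,0,0,0.48,0],[-0.231,-0.212,-0.12,0,0,0.507,0],[-0.264,-0.242,-0.12,0,0,0.507,0],[-0.297,-0.272,-0.12,0,0,0.507,0],[-0.33,-0.302,-0.12,0,0,0.507,0],[-0.363,-0.333,-0.12,0,0,0.507,0],[-0.4,-0.366,-0.12,0,0,0.507,0],[-0.435,-0.398,-0.12,0,0,0.507,0],[-0.47,-0.43,-0.12,0,0,0.507,0],[-0.505,-0.463,-0.12,0,0,0.507,0],[-0.54,-0.495,-0.12,0,0,0.507,0],[-0.575,-0.527,-0.12,0,0,0.507,0]])

```text
clock: 3.3
position: [0.5877, -0.0384, 0.3516]
tool_rot: [[-0.481, 0.877, 0.001], [0.877, 0.481, 0.001], [0.0, 0.001, -1.0]]
force: [0.3, 0.7, -0.3]
grip_width: -0.0
grip_force: 0.0
```

step_arm(plan=[[-0.03,0,0,0,0,0,0],[-0.06,0,0,0,0,0,0],[-0.06,0,0,0,0,0,0],[-0.06,0,0.04,0,0,0,0],[-0.06,0,0.08,0,0,0,0],[-0.06,0,0.12,0,0,0,0],[-0.06,0,0.16,0,0,0,0],[-0.06,0,0.195,0,0,0,0],[-0.06,0,0.195,0,0,0,0],[-0.06,0,0.195,0,0,0,0]])

```text
clock: 4.3
position: [0.6159, -0.0888, 0.1569]
tool_rot: [[-0.481, 0.877, 0.0], [0.877, 0.481, 0.0], [0.0, 0.0, -1.0]]
force: [0.1, -0.3, 1.2]
grip_width: -0.001
grip_force: 0.0
```

Run:
```python
from h import *
s=save('scene','s2.png')
cv2.imwrite('pics/s3.png',cv2.resize(s['color'][100:290,180:430,::-1],None,fx=3,fy=3,interpolation=2))
```

```text
(no output)
```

View pics/s3.png

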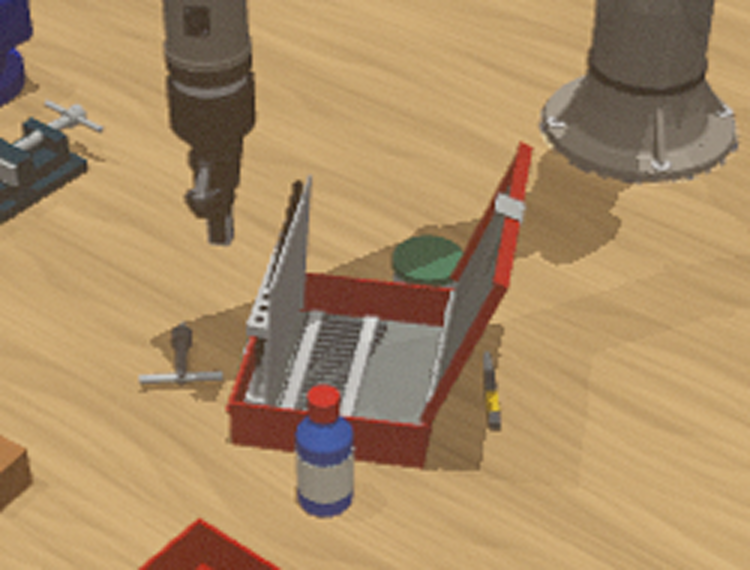

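step_arm(plan=[[0,0,0.021,0,0,0,0],[0.015,0,0.021,0,0,0,0],[0.025,0,0.021,0,0,0,0],[0.035,0,0.021,0,0,0,0],[0.041,0,0.021,0,0,0,0],[0.046,0,0.021,0,0,0,0],[0.051,0,0.0215,0,0,0,0],[0.056,0,0.022,0,0,0,0],[0.061,0,0.0233,0,0,0,0],[0.066,0,0.0246,0,0,0,0],[0.071,0,0.0262,0,0,0,0],[0.076,0,0.028,0,0,0,0],[0.08,0,0.03,0,0,0,0],[0.085,0,0.032,0,0,0,0]])

```text
clock: 5.75
position: [0.5743, -0.0149, 0.1237]
tool_rot: [[-0.48, 0.877, -0.001], [0.877, 0.48, -0.0], [0.0, -0.001, -1.0]]
force: [1.1, -0.8, 0.3]
grip_width: 0.003
grip_force: 0.9
```

```bash
cat > look.py <<'E'
import sys
from h import *
o=monitor.get_obs();d=o['position']-[.5624,.0164,0];print('case-frame tcp',d@[-.481,.877,0],d@[-.877,-.481,0],d[2],o['force'],o['clock'])
s=save('scene','x.png');t=save('top','y.png')
a=cv2.resize(s['color'][100:290,200:400,::-1],(400,380),interpolation=2);b=cv2.resize(t['color'][140:330,180:380,::-1],(400,380),interpolation=2)
cv2.imwrite('pics/'+sys.argv[1],np.hstack([a,b]))
E
python3 look.py l1.png
```

```text
case-frame tcp -0.03315325833885286 0.004625250245783654 0.12373792593750013 [ 1.06304287 -0.80548538  0.3174372 ] 5.75
```

View pics/l1.png

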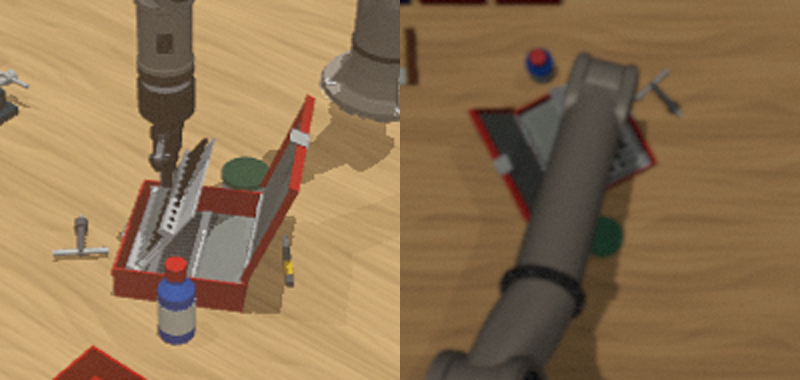

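The left view shows the rack folding back (about 1.0 rad) at (180,200), with case, bottle and tin in place. Continuing along the arc.

step_arm(plan=[[0.005,0,0.003,0,0,0,0],[0.009,0,0.006,0,0,0,0],[0.013,0,0.009,0,0,0,0],[0.017,0,0.012,0,0,0,0],[0.021,0,0.015,0,0,0,0],[0.025,0,0.019,0,0,0,0],[0.028,0,0.022,0,0,0,0],[0.031,0,0.026,0,0,0,0],[0.034,0,0.03,0,0,0,0],[0.037,0,0.034,0,0,0,0],[0.04,0,0.038,0,0,0,0],[0.043,0,0.042,0,0,0,0],[0.046,0,0.047,0,0,0,0],[0.048,0,0.051,0,0,0,0],[0.05,0,0.056,0,0,0,0],[0.052,0,0.061,0,0,0,0],[0.053,0,0.066,0,0,0,0],[0.054,0,0.071,0,0,0,0],[0.055,0,0.076,0,0,0,0],[0.056,0,0.079,0,0,0,0]])

```text
clock: 7.85
position: [0.5479, 0.034, 0.0449]
tool_rot: [[-0.48, 0.877, -0.0], [0.877, 0.48, -0.0], [0.0, -0.0, -1.0]]
force: [-2.9, -1.6, 22.0]
grip_width: -0.001
grip_force: 12.5
```

step_arm(plan=[[0,0,0.001,0,0,0,0],[0,0,0.001,0,0,0,0],[0,0,0.001,0,0,0,0],[0,0,-0.02,0,0,0,0],[0,0,-0.06,0,0,0,0],[0,0,-0.11,0,0,0,0],[0,0,-0.16,0,0,0,0],[0,0,-0.21,0,0,0,0],[0,0,-0.26,0,0,0,0],[0,0,-0.3,0,0,0,0],[0,0,-0.3,0,0,0,0]])

```text
clock: 8.95
position: [0.5509, 0.0337, 0.3512]
tool_rot: [[-0.48, 0.877, 0.011], [0.877, 0.48, 0.003], [-0.003, 0.011, -1.0]]
force: [0.3, 0.5, -0.7]
grip_width: -0.001
grip_force: 0.0
```

```bash
python3 look.py l2.png
```

```text
case-frame tcp 0.020671925417436485 0.0017488000580044513 0.35117257678493263 [ 0.33524692  0.47861981 -0.68097626] 8.95
```

View pics/l2.png

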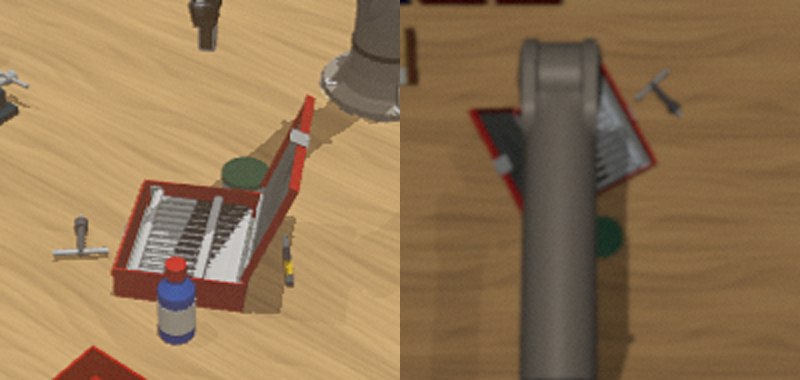

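The left view shows the rack lying flat in the case with the cover still leaning back. Next, the hand goes behind the cover.

step_arm(plan=[[0.04,0,0,0,0,0,0],[0.08,0,0,0,0,0,0],[0.12,0,0,0,0,0,0],[0.16,0,0,0,0,0,0],[0.193,0,0,0,0,0,0],[0.193,0,0,0,0,0,0],[0.193,0,0,0,0,0,0],[0.193,0,0.04,0,0,0,0],[0.193,0,0.08,0,0,0,0],[0.193,0,0.12,0,0,0,0],[0.193,0,0.15,0,0,0,0],[0.193,0,0.15,0,0,0,0],[0.193,0,0.15,0,0,0,0]])

```text
clock: 10.35
position: [0.4559, 0.202, 0.1954]
tool_rot: [[-0.478, 0.878, -0.0], [0.878, 0.478, -0.001], [-0.001, -0.001, -1.0]]
force: [0.4, 0.3, 0.6]
grip_width: 0.002
grip_force: 0.0
```

```bash
python3 look.py l3.png
```

```text
case-frame tcp 0.21396990012270406 0.004169547266960788 0.19536720921379777 [0.44873057 0.27008075 0.64182996] 10.35
```

View pics/l3.png

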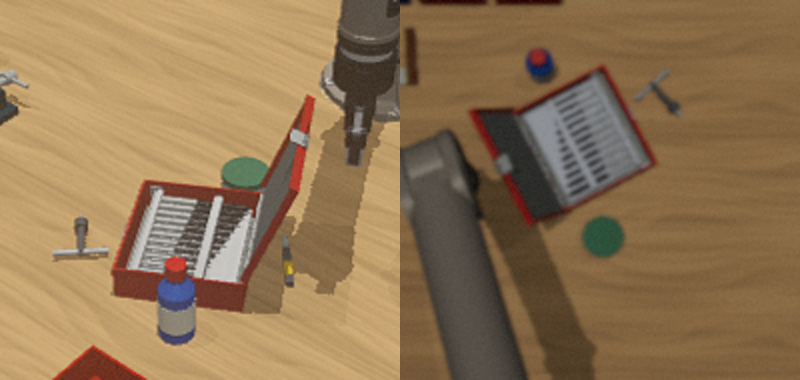

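step_arm(plan=[[-0.02,0,0,0,0,0,0],[-0.04,0,0,0,0,0,0],[-0.05,0,-0.002,0,0,0,0],[-0.06,0,-0.005,0,0,0,0],[-0.07,0,-0.009,0,0,0,0],[-0.08,0,-0.012,0,0,0,0],[-0.09,0,-0.015,0,0,0,0],[-0.1,0,-0.018,0,0,0,0],[-0.11,0,-0.021,0,0,0,0],[-0.12,0,-0.022,0,0,0,0],[-0.13,0,-0.022,0,0,0,0],[-0.14,0,-0.02,0,0,0,0],[-0.15,0,-0.018,0,0,0,0],[-0.16,0,-0.015,0,0,0,0],[-0.17,0,-0.012,0,0,0,0],[-0.178,0,-0.008,0,0,0,0]])

```text
clock: 12.05
position: [0.5416, 0.046, 0.2032]
tool_rot: [[-0.479, 0.878, 0.001], [0.878, 0.479, -0.0], [-0.001, 0.001, -1.0]]
force: [-1.6, 0.9, 2.0]
grip_width: 0.002
grip_force: 0.8
```

```bash
python3 look.py l4.png
```

```text
case-frame tcp 0.03597906255561346 0.0039461799623353375 0.20324218089020799 [-1.568951    0.8521967   2.02318097] 12.05
```

View pics/l4.png

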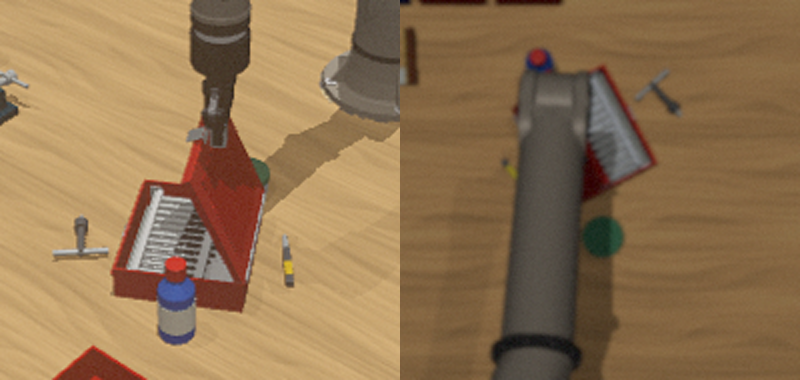

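The cover is past upright at about 1.15 rad, with case, bottle, tin and punch in place. Continuing down.

step_arm(plan=[[-0.009,0,0.004,0,0,0,0],[-0.018,0,0.008,0,0,0,0],[-0.026,0,0.013,0,0,0,0],[-0.033,0,0.017,0,0,0,0],[-0.039,0,0.022,0,0,0,0],[-0.046,0,0.027,0,0,0,0],[-0.052,0,0.033,0,0,0,0],[-0.058,0,0.039,0,0,0,0],[-0.063,0,0.045,0,0,0,0],[-0.068,0,0.051,0,0,0,0],[-0.073,0,0.058,0,0,0,0],[-0.077,0,0.065,0,0,0,0],[-0.081,0,0.072,0,0,0,0],[-0.085,0,0.079,0,0,0,0],[-0.088,0,0.087,0,0,0,0],[-0.091,0,0.094,0,0,0,0],[-0.093,0,0.102,0,0,0,0],[-0.095,0,0.11,0,0,0,0],[-0.097,0,0.118,0,0,0,0],[-0.098,0,0.124,0,0,0,0]])

```text
clock: 14.15
position: [0.5877, -0.0388, 0.0784]
tool_rot: [[-0.48, 0.877, -0.001], [0.877, 0.48, 0.0], [0.0, -0.0, -1.0]]
force: [-0.4, 0.3, 0.8]
grip_width: -0.0
grip_force: 0.2
```

step_arm(plan=[[-0.001,0,0.006,0,0,0,0],[-0.001,0,0.012,0,0,0,0],[-0.002,0,0.017,0,0,0,0],[-0.002,0,0.021,0,0,0,0],[-0.002,0,0.024,0,0,0,0],[-0.002,0,0.026,0,0,0,0]])

```text
clock: 14.75
position: [0.5889, -0.0404, 0.0558]
tool_rot: [[-0.48, 0.877, -0.001], [0.877, 0.48, 0.002], [0.002, 0.0, -1.0]]
force: [-9.7, 2.6, 30.5]
grip_width: 0.001
grip_force: 15.3
```

step_arm(plan=[[0,0,0,0,0,0,0],[0,0,0,0,0,0,0],[0,0,0,0,0,0,0],[0,0,-0.01,0,0,0,0],[0,0,-0.04,0,0,0,0],[0,0,-0.08,0,0,0,0],[0,0,-0.13,0,0,0,0],[0,0,-0.18,0,0,0,0],[0,0,-0.23,0,0,0,0],[0.04,0,-0.25,0,0,0,0],[0.09,0,-0.25,0,0,0,0],[0.14,0,-0.25,0,0,0,0],[0.19,0,-0.25,0,0,0,0],[0.24,0,-0.25,0,0,0,0],[0.28,0,-0.25,0,0,0,0],[0.28,0,-0.25,0,0,0,0]])

```text
clock: 16.35
position: [0.4509, 0.2118, 0.3031]
tool_rot: [[-0.49, 0.872, -0.002], [0.872, 0.49, 0.003], [0.003, 0.0, -1.0]]
force: [0.7, -0.1, 0.0]
grip_width: -0.0
grip_force: 0.0
```

```bash
python3 look.py l5.png
python3 - <<'E'
from h import *
s=capture('scene')
cv2.imwrite('pics/l6.png',cv2.resize(s['color'][175:265,240:350,::-1],None,fx=7,fy=6.6,interpolation=2))
E
```

```text
case-frame tcp 0.2250169581158233 0.003795630485054508 0.30311206123912743 [ 0.65684347 -0.09049649  0.01853021] 16.35
```

View pics/l5.png

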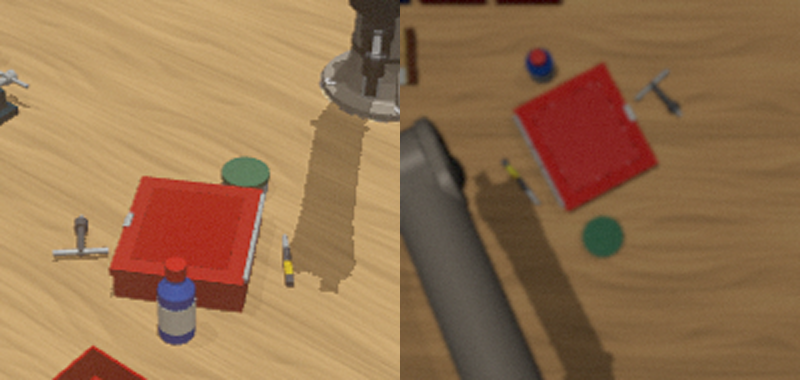

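View pics/l6.png

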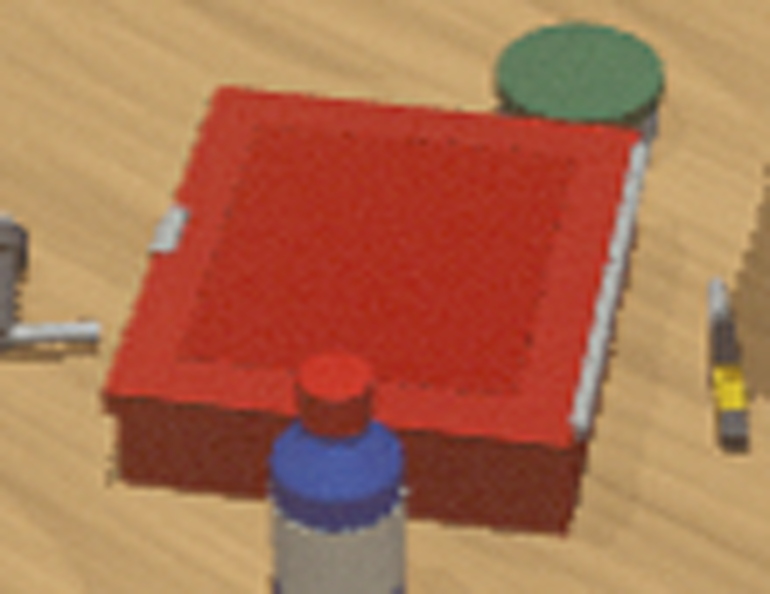

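The cover looks shut, but I measured 0.0558 m at the press instead of 0.053. I'll press once more, nearer the edge, to check.

step_arm(plan=[[-0.05,0,0,0,0,0,0],[-0.1,0,0,0,0,0,0],[-0.15,0,0,0,0,0,0],[-0.2,0,0,0,0,0,0],[-0.25,0,0,0,0,0,0],[-0.3,0,0,0,0,0,0],[-0.3,0,0,0,0,0,0],[-0.3,0,0.05,0,0,0,0],[-0.3,0,0.1,0,0,0,0],[-0.3,0,0.15,0,0,0,0],[-0.3,0,0.2,0,0,0,0],[-0.3,0,0.23,0,0,0,0],[-0.3,0,0.24,0,0,0,0],[-0.3,0,0.244,0,0,0,0],[-0.3,0,0.246,0,0,0,0],[-0.3,0,0.247,0,0,0,0],[-0.3,0,0.248,0,0,0,0],[-0.3,0,0.249,0,0,0,0],[-0.3,0,0.249,0,0,0,0]])

```text
clock: 18.4
position: [0.5994, -0.0581, 0.0561]
tool_rot: [[-0.48, 0.877, 0.002], [0.877, 0.48, 0.001], [-0.001, 0.002, -1.0]]
force: [-1.9, 1.5, 6.9]
grip_width: 0.0
grip_force: 3.1
```

Run:
```python
from h import *
o=monitor.get_obs();d=o['position']-[.5624,.0164,0];print(d@[-.481,.877,0],d@[-.877,-.481,0],d[2],o['force'])
```

```text
-0.08313760876337087 0.003350253662137784 0.05607574343052971 [-1.92484574  1.51500763  6.91217949]
```

The height is constant, 53 mm hinge plus 3 mm panel, so the cover is flat. Retracting.

step_arm(plan=[[0,0,-0.01,0,0,0,0],[0,0,-0.04,0,0,0,0],[0,0,-0.08,0,0,0,0],[0,0,-0.13,0,0,0,0],[0,0,-0.18,0,0,0,0],[0,0,-0.23,0,0,0,0],[0,0,-0.25,0,0,0,0],[0,0,-0.25,0,0,0,0],[0,0,-0.25,0,0,0,0]])

```text
clock: 19.3
position: [0.5982, -0.058, 0.3047]
tool_rot: [[-0.48, 0.877, 0.001], [0.877, 0.48, 0.001], [0.0, 0.001, -1.0]]
force: [0.5, 0.1, -0.3]
grip_width: -0.001
grip_force: 0.0
```

```bash
python3 -c "
from h import *
print(monitor.get_obs()['position'],monitor.get_obs()['force']);print(finish_job())"
```

```text
[ 0.59815745 -0.0580326   0.30466874] [ 0.54253585  0.08213787 -0.32801931]
the job is handed in; nothing more can be done
None
```

I pushed the rack down flat and closed the cover over it. The pictures showed the case and its neighbours where they had been, and the hand was clear when I handed the job in at about 19 s; no verdict came back.

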